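Populate a mirrored DIN rail from the kit board

TASK

This panel is the mirror-image version: move the four control devices from their trays on the kit board to the rail of the mounting plate, one to each bay, in reverse order, so that the leftmost device of the kit row comes to stand in the rightmost bay, the next one in the bay beside it, and so on (left and right as the robot sees them). Put each one down gently and upright, square across the rail in the middle of its bay, with its feet flat on the plate on both sides of the rail. Do not tip the devices over and leave the screwdriver, the mug and the yellow bin where they are.

Things in the scene. Friction and masses are not known exactly. Their poses are not given: they have to be found in the camera images.
- contactor: Contactor: black block 86 mm long, 45 wide, 80 high, plus a flat grey 36 x 38 mm cap on top (to 89 mm), three screw heads at each end, about 0.3 kg. Flat parallel sides: grip from above across the width (y). Two feet at the ends of the underside leave a cross groove 52 wide, 10 high, for the rail. Origin: centre of underside; x along the length, z up.
- breaker: Circuit breaker: white block 86 mm long, 36 wide, 66 high, plus a white 44 mm step (to 73) and black toggle (to 83) on top; the lowest block, about 0.2 kg. Flat parallel sides: grip from above across the width (y). Two feet at the ends of the underside leave a cross groove 52 wide, 10 high, for the rail. Origin: centre of underside; x along the length, z up.
- relay: Slim timer relay: narrow grey block 86 mm long, 22 wide, 74 high, plus a small round white dial on top (to 81), about 0.12 kg. Flat parallel sides: grip from above across the width (y). Two feet at the ends of the underside leave a cross groove 52 wide, 10 high, for the rail. Origin: centre of underside; x along the length, z up.
- supply: Power supply: bare aluminium block 86 mm long, 54 wide, 84 high, with a grid of small dark vent holes in its flat top; the widest and tallest block, about 0.4 kg. Flat parallel sides: grip from above across the width (y). Two feet at the ends of the underside leave a cross groove 52 wide, 10 high, for the rail. Origin: centre of underside; x along the length, z up.
- tray_contactor: The shallow grey tray, 108 x 82 mm, 12 mm high, walls and floor 3 mm thick, in which the contactor stands at the start, fixed on one of the four places of the kit board; it stays there and so marks the contactor's place in the row. All four trays look alike. Origin: centre of its underside.
- tray_breaker: The shallow grey tray, 108 x 82 mm, 12 mm high, walls and floor 3 mm thick, in which the circuit breaker stands at the start, fixed on one of the four places of the kit board; it stays there and so marks the circuit breaker's place in the row. All four trays look alike. Origin: centre of its underside.
- tray_relay: The shallow grey tray, 108 x 82 mm, 12 mm high, walls and floor 3 mm thick, in which the timer relay stands at the start, fixed on one of the four places of the kit board; it stays there and so marks the timer relay's place in the row. All four trays look alike. Origin: centre of its underside.
- tray_supply: The shallow grey tray, 108 x 82 mm, 12 mm high, walls and floor 3 mm thick, in which the power supply stands at the start, fixed on one of the four places of the kit board; it stays there and so marks the power supply's place in the row. All four trays look alike. Origin: centre of its underside.
- kit_board: Kit board: fixed plywood board 116 x 400 mm, 10 thick, a wooden cleat 22 high at each end, carrying the row of four trays, centred at y = -138, -46, 46, 138 mm. It lies nearer to or farther from the robot than the plate. Origin: centre of underside; y runs along the row to the robot's left (board turned 0.12 rad at most).
- plate: Mounting plate: fixed, aluminium, 116 x 420 mm, upper face at z = 8 mm. Steel rail along its middle, 35 wide, top at 15. Five grey end brackets on it (50 x 8 mm, top at 26) at y = -184, -92, 0, 92, 184 part four bays, centred at x = 0, y = -138, -46, 46, 138 mm; empty at start. Origin: centre of underside; y along the rail, to the robot's left (turned 0.12 rad at most).
- screwdriver: Bystander: screwdriver lying loose on the table, 200 mm long; origin on its underside. Leave alone.
- mug: Bystander: white mug, 80 mm across, 92 mm high; origin at the centre of its underside. Leave alone.
- parts_bin: Bystander: small yellow open bin 130 x 100 x 55 mm with grey clips; origin at the centre of its underside. Leave alone.
There are look-alikes about, which are no part of the job. What is shaped like the contactor but blue or purple is not meant.

How it is judged:
By the outcome, as a careful person would: the job done as asked, in the order asked, and still so for the second after the job is handed in, with the robot touching nothing.
It also fails if it takes over 112 s, if anything falls off the work surface, if the arm or the gripper's body presses on something with over 40 N, if the wrist force passes 120 N, or if a joint passes its speed limit or range.

ROBOT

A 6-joint arm with a two-finger parallel gripper is mounted at the origin on the work surface. World frame = base frame: x ahead of the robot, y to its left, z up, the work surface at z = 0. Lengths are in mm, angles in rad, forces in N, time in s.
With the tool pointing down it reaches from about 350 to 975 mm from the base axis. Payload 7.1 kg.
Tool frame: the origin (TCP) lies midway between the tips of the shut fingers; the grasp point (between the pads) lies 19 mm behind it; z points along the fingers, y is the line along which they close (so a half turn about z gives the same grasp; the last joint's range is limited). The gripper opens to 88 mm and grips with 3 to 60 N. Pads are 20 mm wide; open, the fingers measure 115 mm over their backs; the gripper's body (75 mm by 178 mm) begins 61 mm behind the grasp point.
Start: joints at [-1.291, 0.423, 1.63, -0, 1.089, -0.019], TCP at [184.001, -597.284, 222.675] pointing down, gripper open.
Joint ranges: [-3, 3], [-0.9, 2.11], [0.09, 2.58], [-1.31, 4.45], [0.11, 2.69], [-2.54, 2.54]. Speed limits (rad/s): [2.39, 2.39, 3.01, 3.14, 3.14, 3.14].

INTERFACE

Orientations are given as a rotation vector (axis times angle).
In Python, from workcell import ctrl gives the robot as it stands. The module is installed in compiled form; this text tells all that it offers.
- The arm moves only by the tool servo_tool, never from a script. Its argument "increments" is a list of rows, each a list of 7 numbers: the shift along the world's x, y, z in cm, then the turn, a rotation vector about the world's x, y, z in degrees, then the opening, from -1 (shut) to 1 (fully open). A call has 1 to 20 rows; each row is the pose to reach, as a shift and turn from the pose commanded when the call began; what a row does not reach only later rows make up. A row lasts 1/12 s, in which the tool goes at most 41.7 mm and 7.16 degrees, less where a joint would pass 70% of its speed; a pose out of reach is approached as far as the arm can. A call with a gripper value outside its range is refused whole. The fingers move at their own pace and stop on an object; the grip force is fixed at half the most. Time passes only in rows, so rows that repeat a pose let the fingers close. It gives the time, the measured TCP pose, the force, the opening and the grip force at its end, in the units of the state.
- ctrl.get_obs(): the state, without advancing time (a new reading comes with each control period).
- ctrl.get_image(name): name is "scene" or "top" or "wrist"; returns a dict with "image" (480x640x3 uint8, red, green, blue), "fx", "fy", "cx", "cy" (pixels), "extrinsics" (4x4, takes a point from camera to world coordinates); the wrist camera has in their place "tool_from_camera" (4x4, takes a point from camera to tool coordinates, whose origin is the TCP and whose axes are the flange's). Camera axes: x right, y up, looking along -z (the intrinsics and any distortion apply to the point x, -y, -z); pixel columns grow to the right and rows downward; lengths in mm; the calibration is good to about 2 mm. A picture is of the moment at which its call begins: read the wrist's pose just before it. There is no depth.
- ctrl.close_job(): hands the job in; it is judged then, once.
The state is a dict: "t": time; "qpos": joint angles; "qvel": joint speeds; "joint_torque": joint torques, N m; "ee_pos": TCP position; "orientation": TCP orientation; "ft_force": force on the tool from outside, world axes, zero at the start; "moment": the same for the moment, N m; "width": finger opening in mm; "grasp_force": force on a finger pad.
Only numpy, scipy, OpenCV 4.12 (cv2) and the standard library are available. Lean on these libraries where they do the work, as an engineer would, in place of code of your own. Each camera call takes 0.05 s, during which the arm holds its last target. There are 200 camera calls.

## Working session

There is one attempt and no reset: what is moved stays moved. The work goes in short steps, Python scripts to look and compute and a tool call to move; the robot and the scene stay as the last step left them, time stands still between calls to the robot, and variables do not carry over. Pictures are saved under pics/ and viewed, at most 14 in all, crops included, and the job is handed in when it is done.

Besides the shell and the picture viewer there is one more tool, called after ">>>" by a JSON object that holds its "api" and its "payload", one argument or row to a line. servo_tool: Moves the arm, as the interface text tells. Its arguments: {"type":"object","properties":{"increments":{"type":"array","items":{"type":"array","items":{"type":"number"}}}},"required":["increments"]}

```bash
mkdir -p pics; cat > h.py <<'E'
import numpy as np, cv2
from workcell import ctrl
from scipy.spatial.transform import Rotation as R
def grab(name,fn=None):
    o=ctrl.get_obs(); d=ctrl.get_image(name); im=np.array(d["image"])
    if name=="wrist":
        T=np.eye(4);T[:3,:3]=R.from_rotvec(o["orientation"]).as_matrix();T[:3,3]=o["ee_pos"]
        E=T@np.array(d["tool_from_camera"])
    else: E=np.array(d["extrinsics"])
    if fn: cv2.imwrite("pics/"+fn,im[:,:,::-1])
    return im,d,E
def ray(d,E,u,v,z):
    c=np.array([(u-d["cx"])/d["fx"],-(v-d["cy"])/d["fy"],-1.0]); w=E[:3,:3]@c; p=E[:3,3]
    return p+w*(z-p[2])/w[2]
def proj(d,E,P):
    q=E[:3,:3].T@(np.array(P,float)-E[:3,3]); return d["cx"]+d["fx"]*q[0]/-q[2], d["cy"]-d["fy"]*q[1]/-q[2]
E
python3 - <<'E'
from h import *
for n in("top","scene"):
    im,d,E=grab(n,n+"0.png"); print(n,[k for k in d],d["fx"],d["fy"],d["cx"],d["cy"],E.round(3).tolist())
print(ctrl.get_obs())
E
```

```text
top ['image', 'fx', 'fy', 'cx', 'cy', 'extrinsics'] 444.1269092966106 444.1269092966106 310.3817353048937 227.58243994504633 [[-0.017, 0.986, -0.166, 434.791], [-1.0, -0.017, 0.005, -43.633], [0.002, 0.166, 0.986, 1187.353], [0.0, 0.0, 0.0, 1.0]]
scene ['image', 'fx', 'fy', 'cx', 'cy', 'extrinsics'] 516.9871264749924 516.9871264749924 321.4706963275797 240.93385637591933 [[-0.823, -0.327, 0.464, 1248.609], [0.567, -0.462, 0.682, 891.598], [-0.009, 0.824, 0.566, 811.254], [0.0, 0.0, 0.0, 1.0]]
{'t': 0.1, 'qpos': array([-1.29100914e+00,  4.23767396e-01,  1.63056218e+00,  1.21500098e-05,
        1.08861775e+00, -1.89896776e-02]), 'qvel': array([ 0.00016244, -0.00042828, -0.00148942,  0.00134186, -0.00147624,
       -0.00023717]), 'joint_torque': array([ 1.58231527e-03, -5.45616531e+01, -2.74323142e+01,  6.44552289e-02,
        1.87460880e-02, -1.97679697e-05]), 'ee_pos': array([ 183.87068529, -596.83771281,  221.99777204]), 'orientation': array([-3.10527420e+00, -4.67365045e-01,  2.59820491e-04]), 'ft_force': array([ 0.18024766,  0.17522702, -0.42888414]), 'moment': array([-0.00108114,  0.01913564, -0.00486953]), 'grasp_force': 0.0, 'width': 87.46360641777603}
```

View pics/top0.png

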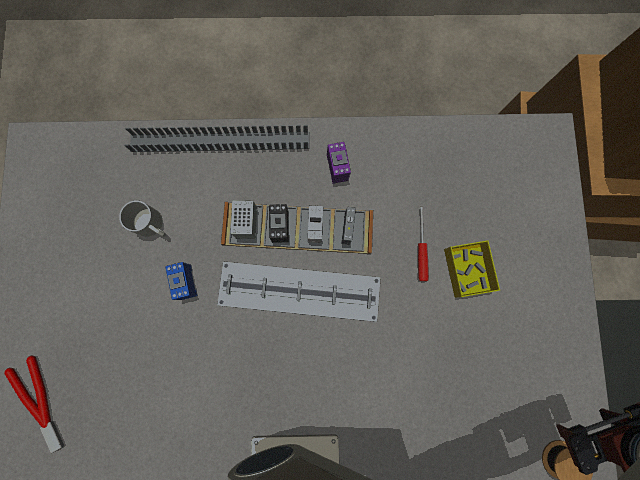

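View pics/scene0.png

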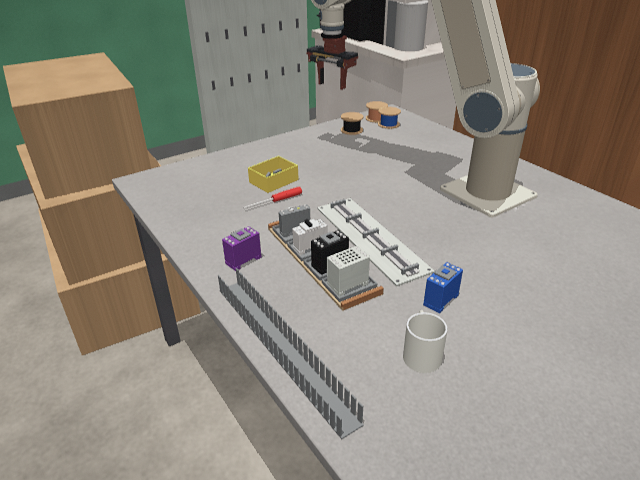

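The top view shows, left to right from the robot's side, supply (242,217), contactor (278,222), breaker (315,224) and relay (349,226). The plate lies nearer the robot, with its centre near (300,291). The scene view confirms this. The blue and purple blocks are decoys.

```bash
python3 - <<'E'
from h import *
im,d,E=grab("top")
for n,u,v,z in [("sup",242,217,97),("con",278,222,100),("bre",315,224,90),("rel",349,226,88),("b1",230,285,26),("b3",299,291,26),("b5",369,297,26),("cleatL",225,223,22),("cleatR",371,232,22),("bin",471,269,50),("mug",140,217,90),("blue",178,281,80)]:
    print(n,ray(d,E,u,v,z).round(0))
cv2.imwrite("pics/crop.png",cv2.resize(im[190:330,210:390],None,fx=4,fy=4,interpolation=cv2.INTER_CUBIC)[:,:,::-1])
w=ctrl.get_image("wrist"); print(w["fx"],w["cx"],w["cy"],np.round(w["tool_from_camera"],3).tolist())
o=ctrl.get_obs(); print(R.from_rotvec(o["orientation"]).as_matrix().round(3).tolist())
E
```

```text
sup [648. 121.  97.]
con [633.  31. 100.]
bre [628. -61.  90.]
rel [ 622. -146.   88.]
b1 [483. 161.  26.]
b3 [464. -17.  26.]
b5 [ 446. -198.   26.]
cleatL [647. 178.  22.]
cleatR [ 616. -210.   22.]
bin [ 512. -459.   50.]
mug [654. 378.  90.]
blue [492. 281.  80.]
367.4569225283448 322.15640024593733 241.7384897739867 [[0.001, 0.962, 0.272, 74.105], [1.0, -0.001, -0.0, 0.026], [-0.0, 0.272, -0.962, -162.159], [0.0, 0.0, 0.0, 1.0]]
[[0.956, 0.294, -0.0], [0.294, -0.956, 0.001], [0.0, -0.001, -1.0]]
```

View pics/crop.png

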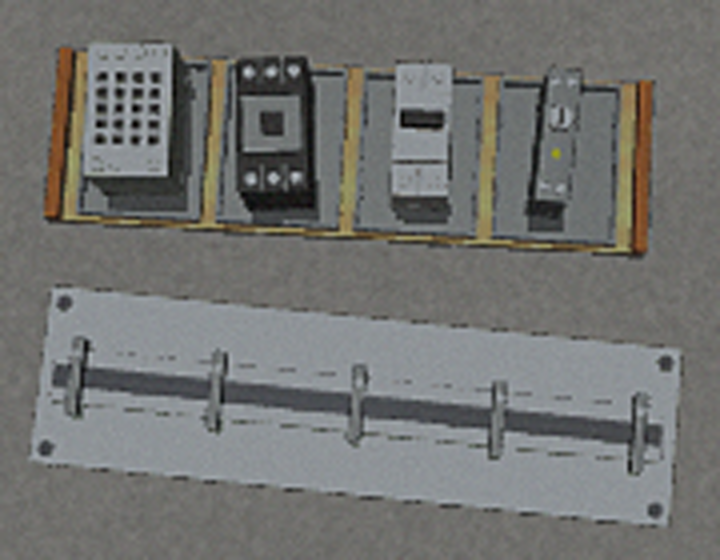

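The crop shows the four devices in trays and the five brackets. The plate is turned about -0.1 rad, and the supply and relay are each turned slightly in their trays. I'll go above the middle for a wrist look.

>>> {"api": "servo_tool", "payload": {
  "increments": [
    [31.6,58.2,9.8,0,0,-22.8,1],
    [31.6,58.2,9.8,0,0,-22.8,1],
    [31.6,58.2,9.8,0,0,-22.8,1],
    [31.6,58.2,9.8,0,0,-22.8,1],
    [31.6,58.2,9.8,0,0,-22.8,1],
    [31.6,58.2,9.8,0,0,-22.8,1],
    [31.6,58.2,9.8,0,0,-22.8,1],
    [31.6,58.2,9.8,0,0,-22.8,1],
    [31.6,58.2,9.8,0,0,-22.8,1],
    [31.6,58.2,9.8,0,0,-22.8,1],
    [31.6,58.2,9.8,0,0,-22.8,1],
    [31.6,58.2,9.8,0,0,-22.8,1],
    [31.6,58.2,9.8,0,0,-22.8,1],
    [31.6,58.2,9.8,0,0,-22.8,1],
    [31.6,58.2,9.8,0,0,-22.8,1],
    [31.6,58.2,9.8,0,0,-22.8,1],
    [31.6,58.2,9.8,0,0,-22.8,1],
    [31.6,58.2,9.8,0,0,-22.8,1],
    [31.6,58.2,9.8,0,0,-22.8,1],
    [31.6,58.2,9.8,0,0,-22.8,1]
  ]
}}

```text
t: 1.87
ee_pos: [499.1, -16.2, 320.2]
orientation: [3.137, -0.157, -0.002]
ft_force: [0.6, -0.0, 0.2]
width: 88.1
grasp_force: 0.0
```

```bash
python3 - <<'E'
from h import *
im,d,E=grab("wrist","w1.png"); np.savez("w1.npz",im=im,E=E,k=[d["fx"],d["fy"],d["cx"],d["cy"]]); o=ctrl.get_obs(); print(o["t"],o["ee_pos"],o["orientation"])
E
```

```text
1.9167 [499.17606361 -16.47670536 320.29648484] [ 3.13737076e+00 -1.58272085e-01 -1.50981940e-03]
```

View pics/w1.png

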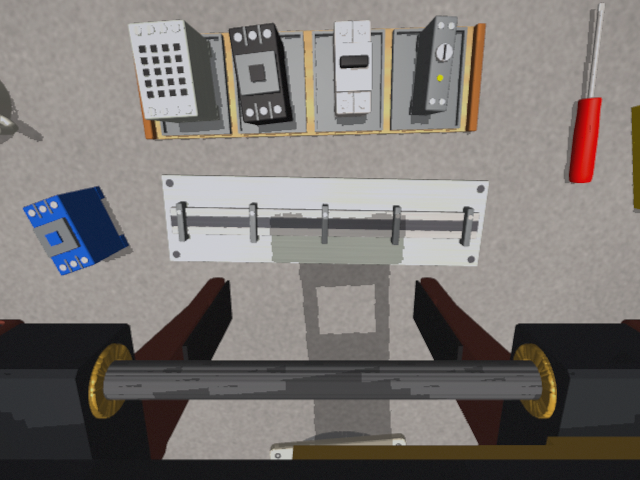

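The wrist view shows the plate's corners near (163,175), (487,181), (479,265) and (163,261). The device tops lie in the row above it. I'll zoom in on both.

```bash
python3 - <<'E'
import cv2
im=cv2.imread("pics/w1.png")
a=cv2.resize(im[5:145,120:320],None,fx=4,fy=4,interpolation=cv2.INTER_CUBIC);cv2.imwrite("pics/c1.png",a)
a=cv2.resize(im[5:145,310:500],None,fx=4,fy=4,interpolation=cv2.INTER_CUBIC);cv2.imwrite("pics/c2.png",a)
E
```

```text
(no output)
```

View pics/c1.png

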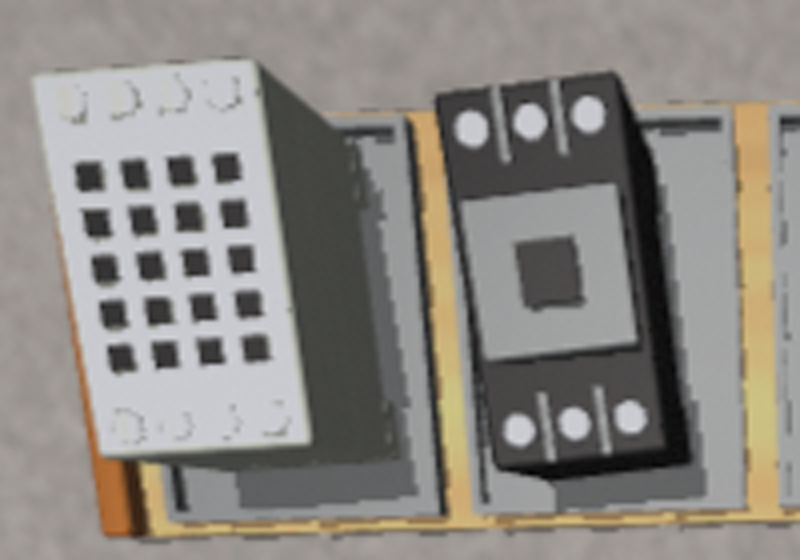

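View pics/c2.png

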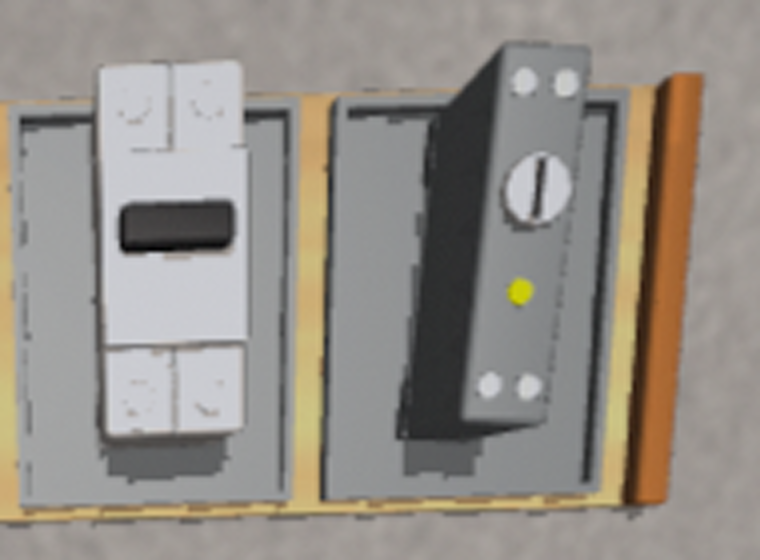

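Crop 1 shows the top corners of the supply, (35,77) (258,60) (310,443) (103,457), and of the contactor, (437,95) (614,72) (665,450) (497,468). Crop 2 shows the breaker, (98,67) (241,61) (244,431) (106,437), and the relay, (505,43) (590,47) (545,420) (461,416).

```bash
python3 - <<'E'
from h import *
s=np.load("w1.npz"); k=s["k"]; d=dict(fx=k[0],fy=k[1],cx=k[2],cy=k[3]); E=s["E"]; im=s["im"]
D={"sup":(120,97,[(35,77),(258,60),(310,443),(103,457)]),"con":(120,93,[(437,95),(614,72),(665,450),(497,468)]),
"bre":(310,79,[(98,67),(241,61),(244,431),(106,437)]),"rel":(310,87,[(505,43),(590,47),(545,420),(461,416)])}
for n,(ox,z,c) in D.items():
    P=np.array([ray(d,E,(x+.5)/4-.5+ox,(y+.5)/4-.5+5,z) for x,y in c])[:,:2]
    L=(P[0]+P[1]-P[2]-P[3])/2; W=(P[0]+P[3]-P[1]-P[2])/2
    print(n,P.mean(0).round(1),"L",np.linalg.norm(L).round(1),"W",np.linalg.norm(W).round(1),"yawdeg",np.degrees(np.arctan2(L[1],L[0])).round(1),np.degrees(np.arctan2(-W[0],W[1])).round(1))
# plate
g=cv2.cvtColor(im,cv2.COLOR_RGB2GRAY); hsv=cv2.cvtColor(im,cv2.COLOR_RGB2HSV)
roi=np.zeros_like(g); roi[160:280,140:510]=1
floor=cv2.GaussianBlur(g,(5,5),0); m=((floor>195)&(roi>0)).astype(np.uint8)*255
m=cv2.morphologyEx(m,cv2.MORPH_CLOSE,np.ones((9,9)))
cs=cv2.findContours(m,0,2)[0]; c=max(cs,key=cv2.contourArea)
P=np.array([ray(d,E,u,v,8)[:2] for u,v in c[:,0]],np.float32)
print("plate",cv2.minAreaRect(P), cv2.boundingRect(c), cv2.boxPoints(cv2.minAreaRect(P)).round(0).tolist())
# by-eye corners, bracket tops
for u,v in [(163,175),(487.5,181),(478.5,265),(163,261)]: print("corner",ray(d,E,u,v,8).round(1))
for u0 in (183,254,325,396,467):
    # bracket top columns
    print("br",u0,g[212,u0-10:u0+11].tolist())
a=cv2.resize(im[165:275,150:350],None,fx=4,fy=4,interpolation=cv2.INTER_CUBIC)[:,:,::-1];b=cv2.resize(im[165:275,300:500],None,fx=4,fy=4,interpolation=cv2.INTER_CUBIC)[:,:,::-1]
cv2.imwrite("pics/p1.png",cv2.resize(np.vstack([a,b]),(545,600)) if 0 else np.vstack([a[40:330],b[40:330]]))
E
```

```text
sup [649.2 121.4] L 84.3 W 52.2 yawdeg -2.6 -1.9
con [638.3  32.2] L 84.6 W 42.5 yawdeg 0.8 0.5
bre [636.4 -61.2] L 85.3 W 35.3 yawdeg -3.5 -3.4
rel [ 630.5 -147. ] L 83.8 W 20.9 yawdeg -8.1 -8.2
plate ((465.7458801269531, -16.449356079101562), (415.9915771484375, 111.646728515625), 83.253662109375) (163, 177, 325, 88) [[386.0, -216.0], [497.0, -230.0], [546.0, 184.0], [435.0, 197.0]]
corner [547.1 182.5   8. ]
corner [ 498.4 -229.7    8. ]
corner [ 384.8 -220.1    8. ]
corner [433.3 207.6   8. ]
br 183 [203, 203, 202, 190, 186, 204, 205, 191, 146, 87, 42, 43, 105, 176, 204, 203, 204, 203, 204, 203, 204]
br 254 [204, 204, 203, 204, 193, 172, 191, 205, 204, 183, 126, 86, 81, 156, 204, 204, 204, 203, 204, 204, 204]
br 325 [204, 203, 205, 204, 204, 204, 179, 121, 159, 175, 177, 160, 130, 125, 177, 203, 203, 204, 204, 204, 204]
br 396 [167, 196, 196, 196, 196, 194, 168, 80, 73, 120, 146, 142, 140, 136, 142, 170, 187, 187, 187, 187, 186]
br 467 [122, 129, 127, 125, 124, 113, 87, 66, 46, 45, 76, 121, 138, 134, 132, 128, 121, 114, 122, 122, 127]
```

View pics/p1.png

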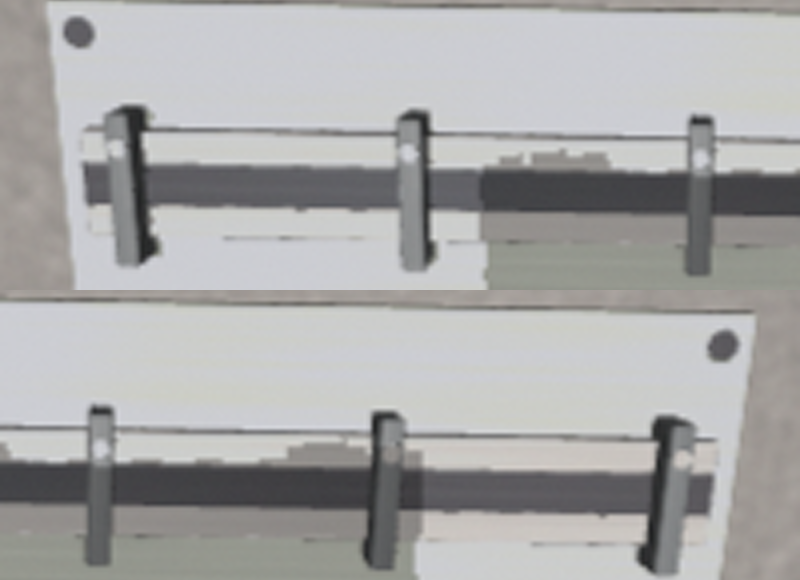

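The image shows the bracket tops: in the upper half at centres (124,188), (413,193) and (700,198), in the lower half at (387,493) and (671,499).

```bash
cat > plan.py <<'E'
from h import *
s=np.load("w1.npz"); k=s["k"]; d=dict(fx=k[0],fy=k[1],cx=k[2],cy=k[3]); E=s["E"]
px=[(150+x/4,165+(y+40)/4) for x,y in[(124,188),(413,193),(700,198)]]+[(300+x/4,165+(y-250)/4) for x,y in[(387,493),(671,499)]]
P=np.array([ray(d,E,u,v,26)[:2] for u,v in px]); print(P.round(1).tolist())
Y=np.array([184,92,0,-92,-184.])
f=[np.polyfit(Y,P[:,i],1) for i in(0,1)]; print(f)
c=np.array([f[0][1],f[1][1]]); a=np.array([f[0][0],f[1][0]]); a/=np.linalg.norm(a); print("yawdeg",np.degrees(np.arctan2(-a[0],a[1])))
for n,y in [("sup",-138),("con",-46),("bre",46),("rel",138)]: print(n,(c+a*y).round(1))
# independently: kit row from tray/board
E
python3 plan.py
```

```text
[[487.8, 164.7], [477.0, 73.6], [466.3, -17.1], [455.6, -108.0], [444.6, -198.1]]
[array([1.17056392e-01, 4.66280560e+02]), array([  0.98617118, -16.96755552])]
yawdeg -6.769213093962309
sup [ 450. -154.]
con [460.9 -62.6]
bre [471.7  28.7]
rel [482.5 120.1]
```

The plate measures well: bracket spacing comes out at 99% of nominal, yaw is -6.8°. I'll pick the supply first.

>>> {"api": "servo_tool", "payload": {
  "increments": [
    [14.9,13.7,-17,0,0,3.5,0.73],
    [14.9,13.7,-17,0,0,3.5,0.73],
    [14.9,13.7,-17,0,0,3.5,0.73],
    [14.9,13.7,-17,0,0,3.5,0.73],
    [14.9,13.7,-17,0,0,3.5,0.73],
    [14.9,13.7,-17,0,0,3.5,0.73],
    [14.9,13.7,-17,0,0,3.5,0.73],
    [14.9,13.7,-17,0,0,3.5,0.73],
    [14.9,13.7,-17,0,0,3.5,0.73],
    [14.9,13.7,-19,0,0,3.5,0.73],
    [14.9,13.7,-21,0,0,3.5,0.73],
    [14.9,13.7,-23,0,0,3.5,0.73],
    [14.9,13.7,-25,0,0,3.5,0.73],
    [14.9,13.7,-26.5,0,0,3.5,0.73],
    [14.9,13.7,-27.5,0,0,3.5,0.73],
    [14.9,13.7,-28,0,0,3.5,0.73],
    [14.9,13.7,-28,0,0,3.5,0.73],
    [14.9,13.7,-28,0,0,3.5,0.73],
    [14.9,13.7,-28,0,0,3.5,0.73]
  ]
}}

```text
t: 3.5
ee_pos: [649.8, 121.7, 41.9]
orientation: [-3.141, 0.06, -0.003]
ft_force: [-0.2, -0.0, 0.1]
width: 75.9
grasp_force: 0.0
```

>>> {"api": "servo_tool", "payload": {
  "increments": [
    [0,0,0,0,0,0,-1],
    [0,0,0,0,0,0,-1],
    [0,0,0,0,0,0,-1],
    [0,0,0,0,0,0,-1],
    [0,0,0,0,0,0,-1],
    [0,0,0,0,0,0,-1],
    [0,0,0.7,0,0,0,-1],
    [0,0,2,0,0,0,-1],
    [0,0,4,0,0,0,-1],
    [0,0,6.5,0,0,0,-1],
    [0,0,9,0,0,0,-1],
    [0,0,11.5,0,0,0,-1],
    [0,0,13,0,0,0,-1],
    [0,0,13,0,0,0,-1],
    [0,0,13,0,0,0,-1]
  ]
}}

```text
t: 4.75
ee_pos: [649.3, 121.7, 171.8]
orientation: [-3.141, 0.06, -0.003]
ft_force: [0.2, -0.6, -3.3]
width: 53.6
grasp_force: 30.0
```

>>> {"api": "servo_tool", "payload": {
  "increments": [
    [-3,-4,0,0,0,-1,-1],
    [-6,-8,0,0,0,-2,-1],
    [-8.5,-11.5,0,0,0,-3,-1],
    [-11,-15,0,0,0,-4,-1],
    [-13.5,-18.5,0,0,0,-4.6,-1],
    [-16,-22,0,0,0,-4.6,-1],
    [-18,-25,0,0,0,-4.6,-1],
    [-19.3,-26.8,-1,0,0,-4.6,-1],
    [-19.9,-27.6,-3,0,0,-4.6,-1],
    [-19.9,-27.6,-5,0,0,-4.6,-1],
    [-19.9,-27.6,-7,0,0,-4.6,-1],
    [-19.9,-27.6,-9,0,0,-4.6,-1],
    [-19.9,-27.6,-10.5,0,0,-4.6,-1],
    [-19.9,-27.6,-11,0,0,-4.6,-1],
    [-19.9,-27.6,-11,0,0,-4.6,-1],
    [-19.9,-27.6,-11,0,0,-4.6,-1]
  ]
}}

```text
t: 6.08
ee_pos: [449.6, -154.1, 60.4]
orientation: [-3.136, 0.186, 0.002]
ft_force: [0.2, 0.1, -3.3]
width: 53.9
grasp_force: 30.0
```

```bash
python3 - <<'E'
from h import *
im,d,E=grab("wrist","w2.png")
E
```

```text
(no output)
```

View pics/w2.png

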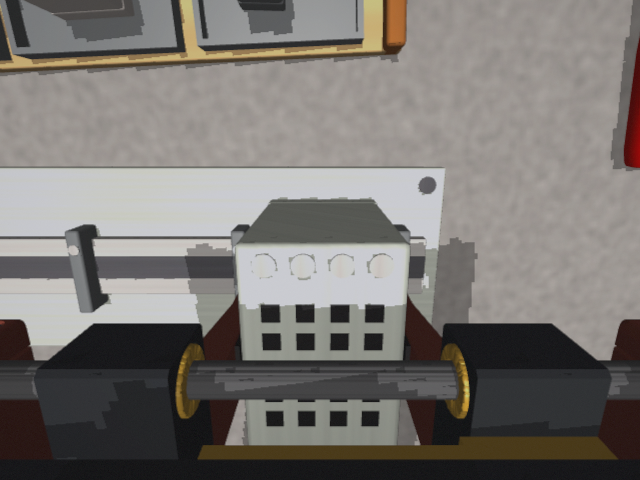

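The supply hangs between the two right-hand brackets, whose ends show at (240,235) and (403,233), about symmetric. Its far top edge is at row 243 and the plate's far edge at row 167. Checking the lengthwise position:

```bash
python3 - <<'E'
from h import *
im,d,E=grab("wrist"); o=ctrl.get_obs(); print(o["ee_pos"])
a=np.radians(-6.77); ax=np.array([np.cos(a),np.sin(a)]); ay=np.array([-np.sin(a),np.cos(a)])
t=o["ee_pos"][:2]
for n,u,v,z in [("devtop",322,243,119),("dev bottom far",322,200,35),("plate far",322,167.5,8),("rail far",150,237.5,15),("brL",240,229,26),("brR",403,227,26),("br4",82,230,26)]:
    p=ray(d,E,u,v,z)[:2]-t; print(n,(p@ax).round(1),(p@ay).round(1))
E
```

```text
[ 450.48443464 -154.40983121   61.30835168]
devtop 43.9 -0.1
dev bottom far 42.9 -0.1
plate far 57.3 -0.1
rail far 17.4 100.8
brL 25.3 45.2
brR 26.5 -44.7
br4 24.7 132.5
```

All within 1 mm. Lowering.

>>> {"api": "servo_tool", "payload": {
  "increments": [
    [0,0,-1,0,0,0,-1],
    [0,0,-1.6,0,0,0,-1],
    [0,0,-2,0,0,0,-1],
    [0,0,-2.2,0,0,0,-1],
    [0,0,-2.3,0,0,0,-1],
    [0,0,-2.4,0,0,0,-1],
    [0,0,-2.4,0,0,0,-1],
    [0,0,-2.4,0,0,0,-1]
  ]
}}

```text
t: 6.85
ee_pos: [450.1, -154.3, 36.7]
orientation: [3.136, -0.186, 0.0]
ft_force: [0.3, 0.3, -2.5]
width: 54.0
grasp_force: 30.0
```

>>> {"api": "servo_tool", "payload": {
  "increments": [
    [0,0,-0.05,0,0,0,-1],
    [0,0,-0.1,0,0,0,-1],
    [0,0,-0.1,0,0,0,-1],
    [0,0,-0.1,0,0,0,-1]
  ]
}}

```text
t: 7.18
ee_pos: [450.2, -154.4, 36.0]
orientation: [3.136, -0.186, 0.001]
ft_force: [-0.8, -0.0, 3.3]
width: 54.1
grasp_force: 30.0
```

>>> {"api": "servo_tool", "payload": {
  "increments": [
    [0,0,0,0,0,0,0.73],
    [0,0,0,0,0,0,0.73],
    [0,0,0,0,0,0,0.73],
    [0,0,0,0,0,0,0.73],
    [0,0,2,0,0,0,0.73],
    [0,0,5,0,0,0,0.73],
    [0,0,8.5,0,0,0,0.73],
    [0,0,12,0,0,0,0.73],
    [2,2,13,0,0,1,0.48],
    [4.5,4.5,13,0,0,2.5,0.48],
    [7,7,13,0,0,4,0.48],
    [9.5,9.5,13,0,0,5.5,0.48],
    [12,12,13,0,0,7.4,0.48],
    [14.5,14.5,13,0,0,7.4,0.48],
    [17,17,13,0,0,7.4,0.48],
    [18.8,18.7,13,0,0,7.4,0.48],
    [18.8,18.7,13,0,0,7.4,0.48],
    [18.8,18.7,13,0,0,7.4,0.48]
  ]
}}

```text
t: 8.68
ee_pos: [638.2, 33.7, 165.1]
orientation: [3.141, 0.02, -0.001]
ft_force: [-0.8, -1.0, -0.2]
width: 64.9
grasp_force: 0.0
```

>>> {"api": "servo_tool", "payload": {
  "increments": [
    [0,0,-3,0,0,0,0.48],
    [0,0,-6,0,0,0,0.48],
    [0,0,-8.5,0,0,0,0.48],
    [0,0,-10.5,0,0,0,0.48],
    [0,0,-11.8,0,0,0,0.48],
    [0,0,-12.5,0,0,0,0.48],
    [0,0,-12.5,0,0,0,0.48],
    [0,0,-12.5,0,0,0,0.48]
  ]
}}

```text
t: 9.35
ee_pos: [638.2, 32.3, 41.3]
orientation: [3.142, 0.016, 0.001]
ft_force: [0.1, -0.4, 1.4]
width: 64.9
grasp_force: 0.0
```

>>> {"api": "servo_tool", "payload": {
  "increments": [
    [0,0,0,0,0,0,-1],
    [0,0,0,0,0,0,-1],
    [0,0,0,0,0,0,-1],
    [0,0,0,0,0,0,-1],
    [0,0,0,0,0,0,-1],
    [0,0,0,0,0,0,-1],
    [0,0,0.7,0,0,0,-1],
    [0,0,2,0,0,0,-1],
    [0,0,4,0,0,0,-1],
    [0,0,6.5,0,0,0,-1],
    [0,0,9,0,0,0,-1],
    [0,0,11.5,0,0,0,-1],
    [0,0,13,0,0,0,-1],
    [0,0,13,0,0,0,-1],
    [0,0,13,0,0,0,-1]
  ]
}}

```text
t: 10.6
ee_pos: [638.2, 32.8, 171.7]
orientation: [-3.141, -0.017, -0.003]
ft_force: [-0.2, 0.5, -4.2]
width: 44.9
grasp_force: 30.0
```

>>> {"api": "servo_tool", "payload": {
  "increments": [
    [-3,-1.6,0,0,0,-1.2,-1],
    [-6,-3.2,0,0,0,-2.4,-1],
    [-9,-4.8,0,0,0,-3.6,-1],
    [-12,-6.4,0,0,0,-4.8,-1],
    [-14.5,-8,0,0,0,-6,-1],
    [-16.7,-9,-0.5,0,0,-7.4,-1],
    [-17.7,-9.5,-2,0,0,-7.4,-1],
    [-17.7,-9.5,-4,0,0,-7.4,-1],
    [-17.7,-9.5,-6,0,0,-7.4,-1],
    [-17.7,-9.5,-8,0,0,-7.4,-1],
    [-17.7,-9.5,-10,0,0,-7.4,-1],
    [-17.7,-9.5,-11,0,0,-7.4,-1],
    [-17.7,-9.5,-11,0,0,-7.4,-1],
    [-17.7,-9.5,-11,0,0,-7.4,-1]
  ]
}}

```text
t: 11.77
ee_pos: [460.2, -62.2, 60.0]
orientation: [-3.136, 0.186, 0.004]
ft_force: [-0.5, 0.7, -3.4]
width: 44.8
grasp_force: 30.0
```

```bash
python3 - <<'E'
from h import *
im,d,E=grab("wrist","w3.png"); print(ctrl.get_obs()["ee_pos"])
E
```

```text
[461.00292692 -62.2567131   60.74458485]
```

View pics/w3.png

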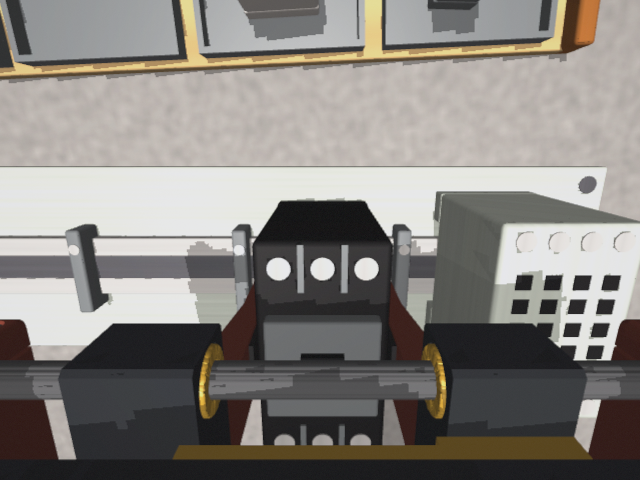

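The contactor hangs centred at u≈322 between the brackets at 242 and 401, and its far bottom edge at row 201 matches the supply's. The supply stands upright at the right. Lowering.

>>> {"api": "servo_tool", "payload": {
  "increments": [
    [0,0,-1,0,0,0,-1],
    [0,0,-1.6,0,0,0,-1],
    [0,0,-2,0,0,0,-1],
    [0,0,-2.2,0,0,0,-1],
    [0,0,-2.3,0,0,0,-1],
    [0,0,-2.4,0,0,0,-1],
    [0,0,-2.45,0,0,0,-1],
    [0,0,-2.5,0,0,0,-1],
    [0,0,-2.5,0,0,0,-1],
    [0,0,-2.5,0,0,0,-1]
  ]
}}

```text
t: 12.65
ee_pos: [461.0, -62.3, 36.6]
orientation: [-3.136, 0.186, -0.001]
ft_force: [-3.5, 1.1, 9.1]
width: 44.6
grasp_force: 30.0
```

>>> {"api": "servo_tool", "payload": {
  "increments": [
    [0,0,0,0,0,0,0.48],
    [0,0,0,0,0,0,0.48],
    [0,0,0,0,0,0,0.48],
    [0,0,0,0,0,0,0.48],
    [0,0,2,0,0,0,0.48],
    [0,0,5,0,0,0,0.48],
    [0,0,8.5,0,0,0,0.48],
    [0,0,12,0,0,0,0.48],
    [3,0,13,0,0,1,0.36],
    [6.5,0,13,0,0,2,0.36],
    [10,0,13,0,0,3.3,0.36],
    [13.5,0,13,0,0,3.3,0.36],
    [16.5,0.1,13,0,0,3.3,0.36],
    [17.5,0.1,13,0,0,3.3,0.36],
    [17.5,0.1,12,0,0,3.3,0.36],
    [17.5,0.1,10,0,0,3.3,0.36],
    [17.5,0.1,10,0,0,3.3,0.36]
  ]
}}

```text
t: 14.07
ee_pos: [631.7, -60.9, 131.5]
orientation: [-3.14, 0.095, 0.012]
ft_force: [-0.7, 0.1, -0.9]
width: 59.9
grasp_force: 0.0
```

>>> {"api": "servo_tool", "payload": {
  "increments": [
    [0,0,-2.5,0,0,0,0.36],
    [0,0,-5,0,0,0,0.36],
    [0,0,-7,0,0,0,0.36],
    [0,0,-8.5,0,0,0,0.36],
    [0,0,-9.5,0,0,0,0.36],
    [0,0,-9.5,0,0,0,0.36],
    [0,0,-9.5,0,0,0,0.36]
  ]
}}

```text
t: 14.65
ee_pos: [635.2, -61.3, 40.7]
orientation: [-3.14, 0.096, 0.002]
ft_force: [-0.9, 0.1, 0.2]
width: 59.6
grasp_force: 0.0
```

>>> {"api": "servo_tool", "payload": {
  "increments": [
    [0,0,0,0,0,0,-1],
    [0,0,0,0,0,0,-1],
    [0,0,0,0,0,0,-1],
    [0,0,0,0,0,0,-1],
    [0,0,0,0,0,0,-1],
    [0,0,0,0,0,0,-1],
    [0,0,0.7,0,0,0,-1],
    [0,0,2,0,0,0,-1],
    [0,0,4,0,0,0,-1],
    [0,0,6.5,0,0,0,-1],
    [0,0,9,0,0,0,-1],
    [0,0,11.5,0,0,0,-1],
    [0,0,13,0,0,0,-1],
    [0,0,13,0,0,0,-1],
    [0,0,13,0,0,0,-1]
  ]
}}

```text
t: 15.9
ee_pos: [636.3, -61.3, 171.8]
orientation: [3.14, -0.095, 0.003]
ft_force: [0.2, -1.2, -2.7]
width: 35.9
grasp_force: 30.0
```

>>> {"api": "servo_tool", "payload": {
  "increments": [
    [-3,1.6,0,0,0,-1,-1],
    [-6,3.2,0,0,0,-2,-1],
    [-9,4.8,0,0,0,-3.3,-1],
    [-12,6.4,0,0,0,-3.3,-1],
    [-14.5,8,0,0,0,-3.3,-1],
    [-15.9,8.7,-0.5,0,0,-3.3,-1],
    [-16.4,9,-2,0,0,-3.3,-1],
    [-16.4,9,-4,0,0,-3.3,-1],
    [-16.4,9,-6,0,0,-3.3,-1],
    [-16.4,9,-8,0,0,-3.3,-1],
    [-16.4,9,-10,0,0,-3.3,-1],
    [-16.4,9,-11,0,0,-3.3,-1],
    [-16.4,9,-11,0,0,-3.3,-1],
    [-16.4,9,-11,0,0,-3.3,-1]
  ]
}}

```text
t: 17.07
ee_pos: [471.2, 28.7, 60.0]
orientation: [3.136, -0.186, -0.004]
ft_force: [-0.3, -0.2, -1.4]
width: 35.9
grasp_force: 30.0
```

```bash
python3 - <<'E'
from h import *
im,d,E=grab("wrist","w4.png"); print(ctrl.get_obs()["ee_pos"])
E
```

```text
[471.95569569  28.72152413  60.77032389]
```

View pics/w4.png

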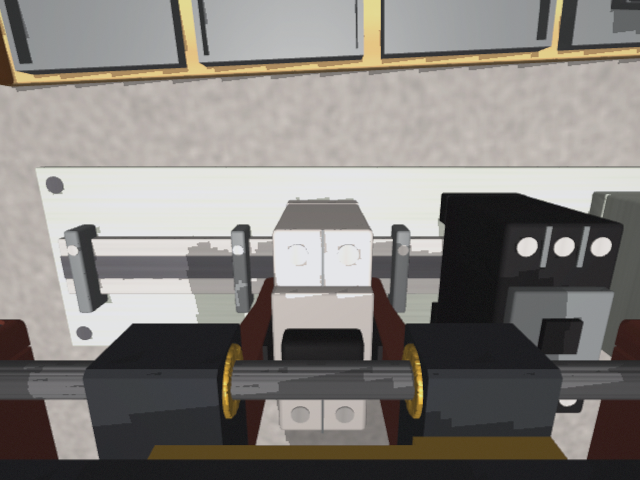

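The breaker is centred at u≈322 between the brackets at 242 and 401, and its far bottom edge is at row 201, as before. Lowering.

>>> {"api": "servo_tool", "payload": {
  "increments": [
    [0,0,-1,0,0,0,-1],
    [0,0,-1.6,0,0,0,-1],
    [0,0,-2,0,0,0,-1],
    [0,0,-2.2,0,0,0,-1],
    [0,0,-2.3,0,0,0,-1],
    [0,0,-2.4,0,0,0,-1],
    [0,0,-2.45,0,0,0,-1],
    [0,0,-2.5,0,0,0,-1],
    [0,0,-2.5,0,0,0,-1],
    [0,0,-2.5,0,0,0,-1]
  ]
}}

```text
t: 17.95
ee_pos: [472.0, 28.7, 36.5]
orientation: [3.136, -0.186, 0.001]
ft_force: [-3.2, -0.9, 8.6]
width: 36.4
grasp_force: 30.0
```

>>> {"api": "servo_tool", "payload": {
  "increments": [
    [0,0,0,0,0,0,0.36],
    [0,0,0,0,0,0,0.36],
    [0,0,0,0,0,0,0.36],
    [0,0,0,0,0,0,0.36],
    [0,0,2,0,0,0,0.36],
    [0,0,5,0,0,0,0.36],
    [0,0,8.5,0,0,0,0.36],
    [0,0,12,0,0,0,0.36],
    [2,-2,13,0,0,-1.4,0.05],
    [4.5,-5,13,0,0,-1.4,0.05],
    [7,-8,13,0,0,-1.4,0.05],
    [9.5,-11,13,0,0,-1.4,0.05],
    [12,-13.5,13,0,0,-1.4,0.05],
    [14.5,-16,13,0,0,-1.4,0.05],
    [15.8,-17.6,13,0,0,-1.4,0.05],
    [15.8,-17.6,12,0,0,-1.4,0.05],
    [15.8,-17.6,10,0,0,-1.4,0.05],
    [15.8,-17.6,10,0,0,-1.4,0.05]
  ]
}}

```text
t: 19.45
ee_pos: [627.0, -146.5, 131.6]
orientation: [-3.132, 0.225, 0.011]
ft_force: [-0.6, 0.1, -0.1]
width: 46.4
grasp_force: 0.0
```

>>> {"api": "servo_tool", "payload": {
  "increments": [
    [0,0,0,0,0,0,0.05],
    [0,0,-2.5,0,0,0,0.05],
    [0,0,-5,0,0,0,0.05],
    [0,0,-7,0,0,0,0.05],
    [0,0,-8.5,0,0,0,0.05],
    [0,0,-9.5,0,0,0,0.05],
    [0,0,-9.5,0,0,0,0.05],
    [0,0,-9.5,0,0,0,0.05]
  ]
}}

```text
t: 20.12
ee_pos: [630.2, -147.1, 41.0]
orientation: [3.134, -0.224, 0.0]
ft_force: [0.3, 0.4, -0.4]
width: 46.0
grasp_force: 0.0
```

>>> {"api": "servo_tool", "payload": {
  "increments": [
    [0,0,0,0,0,0,-1],
    [0,0,0,0,0,0,-1],
    [0,0,0,0,0,0,-1],
    [0,0,0,0,0,0,-1],
    [0,0,0,0,0,0,-1],
    [0,0,0,0,0,0,-1],
    [0,0,0.7,0,0,0,-1],
    [0,0,2,0,0,0,-1],
    [0,0,4,0,0,0,-1],
    [0,0,6.5,0,0,0,-1],
    [0,0,9,0,0,0,-1],
    [0,0,11.5,0,0,0,-1],
    [0,0,13,0,0,0,-1],
    [0,0,13,0,0,0,-1],
    [0,0,13,0,0,0,-1]
  ]
}}

```text
t: 21.37
ee_pos: [630.4, -147.4, 172.0]
orientation: [3.133, -0.224, 0.003]
ft_force: [-0.4, -0.9, -2.4]
width: 21.9
grasp_force: 30.0
```

>>> {"api": "servo_tool", "payload": {
  "increments": [
    [-1.5,3,0,0,0,1.4,-1],
    [-3,6,0,0,0,1.4,-1],
    [-5,9,0,0,0,1.4,-1],
    [-6.8,12.3,0,0,0,1.4,-1],
    [-8.5,15.5,0,0,0,1.4,-1],
    [-10.5,19,0,0,0,1.4,-1],
    [-12.4,22.5,0,0,0,1.4,-1],
    [-14,25.3,0,0,0,1.4,-1],
    [-14.8,26.7,-0.5,0,0,1.4,-1],
    [-14.8,26.7,-2,0,0,1.4,-1],
    [-14.8,26.7,-4,0,0,1.4,-1],
    [-14.8,26.7,-6,0,0,1.4,-1],
    [-14.8,26.7,-8,0,0,1.4,-1],
    [-14.8,26.7,-10,0,0,1.4,-1],
    [-14.8,26.7,-11,0,0,1.4,-1],
    [-14.8,26.7,-11,0,0,1.4,-1],
    [-14.8,26.7,-11,0,0,1.4,-1]
  ]
}}

```text
t: 22.78
ee_pos: [481.2, 119.5, 60.0]
orientation: [3.135, -0.186, -0.004]
ft_force: [0.4, -1.1, -1.0]
width: 21.9
grasp_force: 30.0
```

```bash
python3 - <<'E'
from h import *
im,d,E=grab("wrist","w5.png"); print(ctrl.get_obs()["ee_pos"])
E
```

```text
[481.99576605 119.67340084  60.75620983]
```

View pics/w5.png

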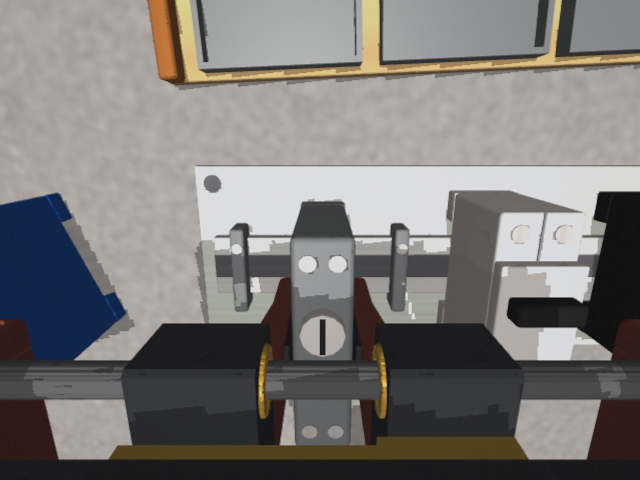

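The relay is at u≈322.5 and the bracket midpoint at u≈320, so I shift it 1 mm to the left and lower it.

>>> {"api": "servo_tool", "payload": {
  "increments": [
    [0,0.1,-1,0,0,0,-1],
    [0,0.1,-1.6,0,0,0,-1],
    [0,0.1,-2,0,0,0,-1],
    [0,0.1,-2.2,0,0,0,-1],
    [0,0.1,-2.3,0,0,0,-1],
    [0,0.1,-2.4,0,0,0,-1],
    [0,0.1,-2.45,0,0,0,-1],
    [0,0.1,-2.5,0,0,0,-1],
    [0,0.1,-2.5,0,0,0,-1],
    [0,0.1,-2.5,0,0,0,-1]
  ]
}}

```text
t: 23.67
ee_pos: [482.0, 120.7, 36.5]
orientation: [-3.136, 0.186, -0.0]
ft_force: [-3.0, -0.6, 7.6]
width: 21.8
grasp_force: 30.0
```

Releasing, lifting, and backing to a place where I can view the whole plate.

>>> {"api": "servo_tool", "payload": {
  "increments": [
    [0,0,0,0,0,0,0.05],
    [0,0,0,0,0,0,0.05],
    [0,0,0,0,0,0,0.05],
    [0,0,0,0,0,0,0.05],
    [0,0,2,0,0,0,0.05],
    [0,0,5,0,0,0,0.05],
    [0,0,8.5,0,0,0,0.05],
    [0,0,12,0,0,0,0.05],
    [0,0,16,0,0,0,0.05],
    [0,-3,19,0,0,0,0.05],
    [0,-6,22,0,0,0,0.05],
    [0,-9,25,0,0,0,0.05],
    [0,-12,27,0,0,0,0.05],
    [0,-14,28,0,0,0,0.05],
    [0,-14,28,0,0,0,0.05],
    [0,-14,28,0,0,0,0.05]
  ]
}}

```text
t: 25.0
ee_pos: [482.1, -19.9, 316.0]
orientation: [-3.136, 0.19, -0.002]
ft_force: [0.4, -0.2, 0.4]
width: 46.1
grasp_force: 0.0
```

```bash
python3 - <<'E'
from h import *
im,d,E=grab("wrist","w6.png"); cv2.imwrite("pics/w6c.png",cv2.resize(im[130:330,130:510],None,fx=2.1,fy=2.1,interpolation=cv2.INTER_CUBIC)[:,:,::-1])
print(ctrl.get_obs()["ee_pos"])
a=np.radians(-6.77); ax=np.array([np.cos(a),np.sin(a)]); ay=np.array([-np.sin(a),np.cos(a)]); c=np.array([466.3,-17])
for n,y,w,z in [("sup",-138,54,92),("con",-46,45,88),("bre",46,36,74),("rel",138,22,82)]:
    print(n,[tuple(int(t) for t in proj(d,E,[*(c+ax*i*43+ay*(y+j*w/2)),z])) for i,j in((1,1),(1,-1),(-1,-1),(-1,1))])
E
```

```text
[481.6023337  -19.14195332 315.15072846]
sup [(426, 184), (478, 184), (469, 262), (421, 262)]
con [(343, 184), (385, 184), (382, 261), (342, 261)]
bre [(262, 182), (295, 182), (296, 257), (265, 257)]
rel [(182, 183), (202, 183), (209, 259), (189, 260)]
```

View pics/w6.png

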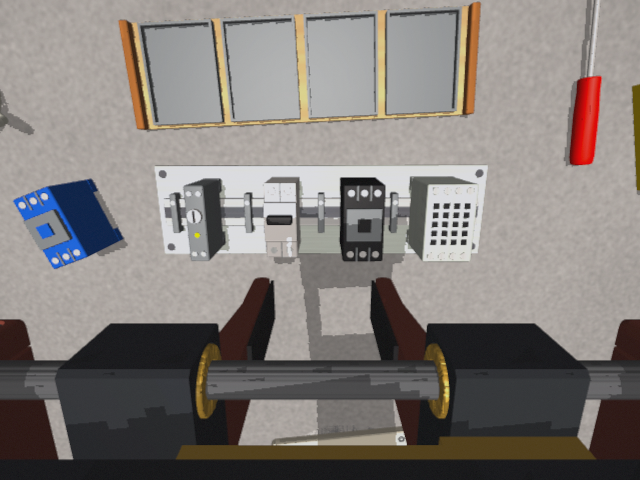

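All four devices stand upright and square in their bays, within about 2 px of the predicted outlines: relay at u≈200, breaker 281, contactor 362, supply 447. The trays are empty and the arm is clear.

```bash
python3 -c "
from workcell import ctrl
print(ctrl.close_job())"
```

```text
the job is handed in; nothing more can be done
None
```

The four devices stand on the rail in reverse order (left to right: relay, breaker, contactor, supply), upright and centred in the final wrist view, and the job was handed in at about 25 s; no verdict was returned.

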